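# Stand the tested filter module in the leaning spring-clip rack

### The arm

A 6-joint arm with a two-finger parallel gripper is mounted at the origin on the work surface. World frame = base frame: x ahead of the robot, y to its left, z up, the work surface at z = 0. Lengths are in m, angles in rad, forces in N, time in s.
With the tool pointing down it reaches from about 0.275 to 0.75 m from the base axis. Payload 10.2 kg.
Tool frame: the origin (TCP) lies midway between the tips of the shut fingers; the grasp point (between the pads) lies 19 mm behind it (env.hold_point_z is the distance from the TCP to the grasp point, in m); z points along the fingers, y is the line along which they close (so a half turn about z gives the same grasp; the last joint's range is limited). The gripper opens to 85 mm and grips with 20 to 120 N. Pads are 22 mm wide; open, the fingers measure 114 mm over their backs; the gripper's body (76 mm by 85 mm) begins 54 mm behind the grasp point. The pads swing forward as they close: fully open they stand 13 mm farther back than shut.
Start: joints at [-1.397, 0.313, 1.498, -0, 1.331, -0.223], TCP at [0.203, -0.484, 0.231] pointing down, gripper open.
Joint ranges: [-2.94, 2.94], [-0.97, 2.17], [0.19, 2.56], [-1.23, 4.37], [0.02, 3.11], [-2.88, 2.88]. Speed limits (rad/s): [2.39, 2.39, 3.01, 3.14, 3.14, 3.14].

### API

Orientations are given as a unit quaternion [x, y, z, w].
In Python, from bench import env, kinematics, monitor, eyes, job gives the robot as it stands. The module is installed in compiled form; this text tells all that it offers. Calls block until the motion is done:
- env.reach(position, orientation): joint-space move of the TCP to a pose.
- env.movel(position, velocity=0.15, frame=None, guard=None): straight line of the TCP; frame=None keeps the orientation; velocity is the mean speed in m/s. With guard (N) it stops when the force on the tool has changed by that much, and returns True; else False.
- env.set_joints(angles): joint-space move.
- env.release() and env.close_gripper(effort=None): open the fingers fully, or close them until they stop; effort is the grip in N (None keeps the last).
- env.hold(seconds).
- kinematics.ik(position, orientation): joint angles nearest the present ones, or None.
- monitor.sense(): the state.
- eyes.grab_frame(name): name is "scene" or "top" or "wrist"; returns a dict with "frame" (420x560x3 uint8, red, green, blue), "mtx" (3x3 intrinsics, pixels), "view" (4x4, takes a point from world to camera coordinates). Camera axes: x right, y down, z forward; pixel columns grow to the right and rows downward; lengths in m; the calibration is good to about 2 mm. A picture is of the moment at which its call begins. There is no depth.
A pose or a line that the arm cannot do raises env.MotionError and nothing moves.
- job.hand_in(): hands the job in; it is judged then, once.
The state is a dict: "clock": time; "joints": joint angles; "qvel": joint speeds; "joint_efforts": joint torques, N m; "position": TCP position; "ee_rot": TCP orientation; "contact_force": force on the tool from outside, world axes, zero at the start; "ft_torque": the same for the moment, N m; "finger_gap": opening from 0.0 (shut) to 1.0 (fully open); "gripper_force": force on a finger pad.
Only numpy, scipy, OpenCV 4.12 (cv2) and the standard library are available. Lean on these libraries where they do the work, as an engineer would, in place of code of your own. Each camera call takes 0.05 s, during which the arm holds its last target. There are 200 camera calls.

### The job

Pick up the blue-faced module lying flat on its test block and stand it on edge, gilded contact end down, in the free blue-marked bay at the front of the leaning rack, square in the bay like the modules behind it. Push it past the spring jaw and press it down onto the brass contact strip with a steady 10 to 15 N until it is fully home (never with more than 35 N), then let go. Leave the green module and the other things on the bench where they are.

Things in the scene. Friction and masses are not known exactly. Their poses are not given: they have to be found in the camera images.
- blue_module: Flat plug-in module, 90 x 56 x 10 mm, aluminium with a blue cover on its upper face, 0.13 to 0.25 kg. It starts flat, blue face up, on a test block. Origin: centre of its under face; x runs along the 90 mm length to the gilded contact end (x = +45 mm; plain end at -45), y along the 56 mm width, z out of the blue face (z = 10 mm).
- blue_gold (a point): Centre of the 56 x 10 mm gilded end face of the blue module (module frame 45, 0, 5 mm).
- blue_block: Fixed black finned test block under the blue module, 58 mm long (x, along the module), 34 mm wide (y), its top 42 mm above the table, on a foot 75 x 70 x 6 mm; the module's long sides overhang it by about 11 mm. Origin: centre of its underside.
- green_module: Bystander: the same kind of module with a green cover, on the other, equal test block. Leave it there.
- rack: Fixed white rack, base 170 (x) x 100 (y) x 12 mm, origin at the centre of its underside, front (-x) to the robot. Three leaning black bays in a row along x; the front one, with blue cheeks, is free, the others, 54 and 96 mm farther along +x, hold grey modules that stand 90 mm high. Nothing stands in front of the free bay.
- bay: The free bay. Origin: centre of its floor (the strip's upper face), 14.5 mm above the rack's underside. z points up the bay, which leans 15 degrees back (to the rack's +x); y is level, along the 62 mm long bay; x across it, away from the front. Fixed back wall 44 mm wide (y), face at x = +5 mm up to z = 45 mm, lip flared to 56 mm. Blue cheeks at y = +-32 mm, 12 mm high, flared to 21.
- jaw: Steel spring jaw at the front of the free bay, 44 mm wide, same frame as the bay when at rest. Its face is at bay x = -3.5 mm for z 5 to 21 mm; above, a lead-in slopes out to about x = -13 mm at z = 38 mm. A 10 mm thick module pushes it back 1.5 mm, against about 1.4 N.
- strip: Brass contact strip, 62 x 16 mm, that forms the floor of the bay; its frame is the bay's. A seated module's gilded end face stands on it.
- driver: Bystander: screwdriver, loose on the bench.
- flux: Bystander: jar, loose on the bench.
- tray: Bystander: parts tray, loose on the bench.
- marker: Bystander: pen, loose on the bench.
- tape: Bystander: tape roll, loose on the bench.
- calblock: Bystander: drilled block, loose on the bench.
Things that resemble listed ones, but are neither listed nor needed, are in the scene too. Leave any orange or purple look-alike of the blue_module alone.

How it is judged:
On the way, in this order (a step that is already met when the one before it is completed fails the run):
1. The blue module is off its block and turned on edge, gilded end down (angle between blue_module's own x axis and vertical above 2.5 rad and distance between blue_gold and bay above 0.012 m).
2. The blue module is fully home in the free bay and pressed onto the contact strip with more than 4 N for 0.3 s (x of blue_gold in the frame of bay between -0.004 and 0.004 m and y of blue_gold in the frame of bay between -0.007 and 0.007 m and z of blue_gold in the frame of bay between -0.003 and 0.002 m and angle between the x axis of blue_module and the z axis of bay, either way round below 0.1 rad and angle between the y axis of blue_module and the y axis of bay, either way round below 0.1 rad and contact force between blue_module and strip above 4 N), for 0.3 s.
At the end, for the whole second after the job is handed in: The blue module stands at rest in the free bay, gilded end down on the brass strip: its gilded end's centre within 2 mm of the strip's height, 4 mm across and 7 mm along the bay, square to the bay within 0.1 rad, let go (x of blue_gold in the frame of bay between -0.004 and 0.004 m and y of blue_gold in the frame of bay between -0.007 and 0.007 m and z of blue_gold in the frame of bay between -0.003 and 0.002 m and angle between the x axis of blue_module and the z axis of bay, either way round below 0.1 rad and angle between the y axis of blue_module and the y axis of bay, either way round below 0.1 rad and linear speed of blue_module below 0.01 m/s); the robot touches nothing.
It fails at once if The contact strip is pressed with more than 35 N (contact force between blue_module and strip above 35 N).
It fails at once if The green module is shifted by more than 15 mm (distance of green_module from where it was at the start of the episode above 0.015 m).
It fails at once if A bystander (screwdriver, jar, tray, pen, tape, drilled block) is shifted by more than 25 mm (distance of any of driver, flux, tray, marker, tape, calblock from where it was at the start of the episode above 0.025 m).
It also fails if it takes over 43 s, if anything falls off the work surface, if the arm or the gripper's body presses on something with over 40 N, if the wrist force passes 120 N, or if a joint passes its speed limit or range.

## Working session

There is one attempt and no reset: what is moved stays moved. The work goes in short steps, each a Python script; the robot and the scene stay as the last script left them, time stands still between calls to the robot, and variables do not carry over. Pictures are saved under pics/ and viewed, at most 10 in all, crops included, and the job is handed in when it is done.

```bash
mkdir -p pics
python3 - <<'E'
from bench import env,eyes,monitor
import cv2,numpy as np,pickle
d={}
for n in ("scene","top"):
    f=eyes.grab_frame(n); d[n]=f; cv2.imwrite(f"pics/{n}0.png",f["frame"][:,:,::-1]); print(n,f["mtx"].tolist(),np.round(f["view"],4).tolist())
pickle.dump(d,open("f0.pkl","wb")); s=monitor.sense(); print(s["clock"],env.hold_point_z)
E
```

```text
scene [[468.56693936020264, 0.0, 281.0382483133006], [0.0, 468.56693936020264, 205.66835263557348], [0.0, 0.0, 1.0]] [[-0.463, 0.8863, -0.0051, 0.2279], [0.7125, 0.3688, -0.597, -0.3524], [-0.5272, -0.28, -0.8023, 1.5678], [0.0, 0.0, 0.0, 1.0]]
top [[447.297600845689, 0.0, 274.75024527319425], [0.0, 447.297600845689, 212.04292638419452], [0.0, 0.0, 1.0]] [[0.0164, -0.9999, 0.0005, -0.0083], [-0.9924, -0.0163, -0.1217, 0.5399], [0.1217, 0.0015, -0.9926, 1.3052], [0.0, 0.0, 0.0, 1.0]]
0.1 0.0187
```

View pics/scene0.png

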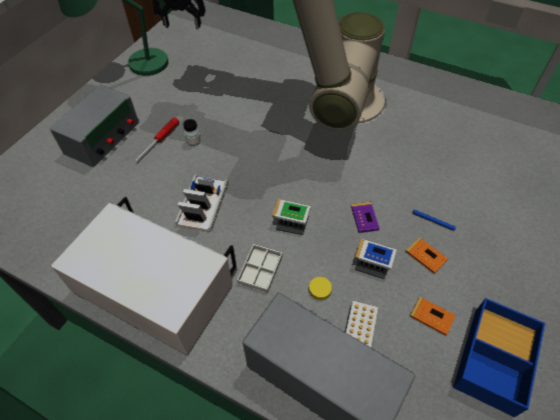

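View pics/top0.png

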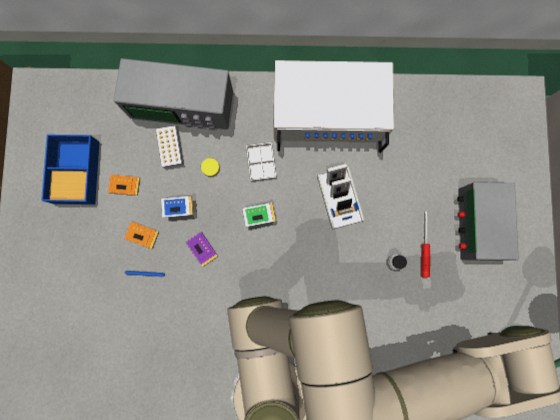

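The blue module is at top (177,208) and scene (377,253), on a finned block. The others are the green module (259,215), two orange ones (124,185 and 142,236), a purple one (201,249) and a pen (145,273). Only (177,208) has a blue cover and lies on a block. The rack is at top (341,197), with the free front bay's blue cheeks near (345,210). I'll enlarge both to confirm.

Run:
```python
import cv2,numpy as np,pickle
d=pickle.load(open("f0.pkl","rb"))
def c(n,x,y,w=33,h=37):
    return cv2.resize(d[n]["frame"][y-h:y+h,x-w:x+w,::-1],(396,296),interpolation=cv2.INTER_CUBIC)
h=25;f=lambda n,x,y:c(n,x,y,33,25)
a=np.vstack([np.hstack([f("top",177,208),c("top",341,197,50,37)]),np.hstack([f("scene",377,253),c("scene",203,202,50,37)])])
cv2.imwrite("pics/crop.png",a)
```

```text
(no output)
```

View pics/crop.png

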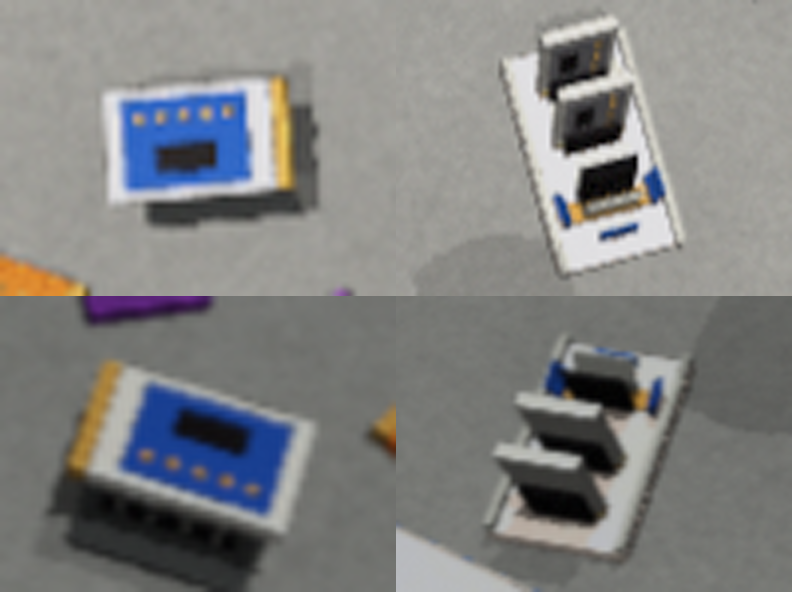

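The crop confirms the blue cover on a finned block. The gilded end faces right in the top view, which is world -y. The free bay is the front one, with blue cheeks and a brass strip. Next I'll make rough estimates from the top view.

```bash
cat > h.py <<'E'
import cv2,numpy as np,pickle
from scipy.spatial.transform import Rotation as R
def cast(f,px,z):
    px=np.atleast_2d(px).astype(float); V=f["view"]; K=f["mtx"]
    r=np.c_[(px[:,0]-K[0,2])/K[0,0],(px[:,1]-K[1,2])/K[1,1],np.ones(len(px))]@V[:3,:3]
    o=-V[:3,:3].T@V[:3,3]
    return o+r*((z-o[2])/r[:,2])[:,None]
def proj(f,P):
    c=np.atleast_2d(P)@f["view"][:3,:3].T+f["view"][:3,3]; q=c@f["mtx"].T; return q[:,:2]/q[:,2:]
def mask(f,kind):
    h=cv2.cvtColor(f["frame"],cv2.COLOR_RGB2HSV)
    lo,hi={"blue":((105,120,50),(125,255,255)),"gold":((15,90,90),(30,255,255)),"white":((0,0,165),(180,60,255))}[kind]
    return cv2.inRange(h,lo,hi)
def blobs(m,amin=5):
    n,l,s,c=cv2.connectedComponentsWithStats(m)
    return [(s[i],c[i],l==i) for i in range(1,n) if s[i][4]>=amin]
def tri(fs,pxs):
    A=[];b=[]
    for f,p in zip(fs,pxs):
        o=cast(f,p,0)[0]; V=f["view"]; c=-V[:3,:3].T@V[:3,3]; d=(o-c)/np.linalg.norm(o-c)
        M=np.eye(3)-np.outer(d,d); A.append(M); b.append(M@c)
    return np.linalg.lstsq(np.vstack(A),np.hstack(b),rcond=None)[0]
E
python3 - <<'E'
from h import *
d=pickle.load(open("f0.pkl","rb")); np.set_printoptions(precision=4,suppress=True)
for n,(x0,x1,y0,y1) in (("top",(155,200,190,225)),("top",(315,370,160,230)),("scene",(350,400,235,280)),("scene",(170,235,170,235))):
    f=d[n]
    for k in("blue","gold","white"):
        m=mask(f,k);z=np.zeros_like(m);z[y0:y1,x0:x1]=m[y0:y1,x0:x1]
        for s,c,l in blobs(z,4):
            print(n,k,s,c,"w:",cast(f,c,0.052 if x1<201 or x0==350 else 0.02)[0])
f=d["top"]
m=(mask(f,"white")|mask(f,"blue")|mask(f,"gold"))
z=np.zeros_like(m);z[190:225,155:200]=m[190:225,155:200]
p=np.argwhere(z)[:,::-1]; w=cast(f,p,0.052)[:,:2]
print(cv2.minAreaRect((w*1000).astype(np.float32)))
m=mask(f,"white");z=np.zeros_like(m);z[160:230,315:370]=m[160:230,315:370]
w=cast(f,np.argwhere(z)[:,::-1],0.012)[:,:2];r=cv2.minAreaRect((w*1000).astype(np.float32));print(r,cv2.boxPoints(r))
E
```

```text
top blue [164 199  22  16 240] [174.3625 206.4333] w: [0.5495 0.2973 0.052 ]
top gold [189 196   4  19  56] [190.7321 205.1607] w: [0.5541 0.2491 0.052 ]
top white [161 196  29  22 215] [175.8558 205.9023] w: [0.5511 0.2929 0.052 ]
top blue [354 202   5   8  22] [355.8636 205.6364] w: [ 0.5652 -0.2445  0.02  ]
top blue [331 209   4   7  12] [332.5833 211.9167] w: [ 0.5449 -0.1741  0.02  ]
top blue [343 216   9   3   9] [347.     217.2222] w: [ 0.5295 -0.2176  0.02  ]
top gold [345 184   2   3   4] [345.25 185.  ] w: [ 0.6281 -0.2126  0.02  ]
top gold [350 207   4   1   4] [351.5 207. ] w: [ 0.5608 -0.2313  0.02  ]
top gold [335 209  20   7  35] [342.4    212.2286] w: [ 0.5444 -0.2037  0.02  ]
top white [318 160   5   3  10] [319.4 160.7] w: [ 0.7023 -0.1336  0.02  ]
top white [ 317  160   47   68 1146] [341.1353 197.4756] w: [ 0.5894 -0.2     0.02  ]
top white [351 162  11  13  41] [355.2439 169.    ] w: [ 0.6782 -0.2432  0.02  ]
top white [358 164   2   4   5] [358.8 165.2] w: [ 0.6903 -0.2542  0.02  ]
top white [366 167   4   3   7] [367.1429 168.1429] w: [ 0.6815 -0.2797  0.02  ]

[... 960 characters left out ...]
 [214 180  10  10  66] [218.7576 183.7273] w: [ 0.5197 -0.1849  0.02  ]
scene white [184 189  20   6  53] [193.2453 191.7358] w: [ 0.5772 -0.233   0.02  ]
scene white [179 194  41  35 348] [203.2989 214.5374] w: [ 0.6302 -0.1647  0.02  ]
scene white [178 202  21   6  63] [187.6032 204.3175] w: [ 0.6211 -0.222   0.02  ]
scene white [170 232   7   3  15] [172.2667 233.2667] w: [ 0.7185 -0.2038  0.02  ]
((558.44482421875, 293.87677001953125), (80.58477020263672, 124.64241790771484), 0.944334089756012)
((604.0074462890625, -205.2663116455078), (207.27120971679688, 166.13668823242188), 0.9463260769844055) [[ 499.014  -123.9209]
 [ 501.7579 -290.0349]
 [ 709.0009 -286.6117]
 [ 706.257  -120.4977]]
```

```bash
cat > look.py <<'E'
from h import *
from bench import env,eyes,monitor
def down(yaz):  # tool down, tool y at azimuth yaz (rad)
    y=np.array([np.cos(yaz),np.sin(yaz),0]);z=np.array([0,0,-1.]);return R.from_matrix(np.c_[np.cross(y,z),y,z]).as_quat()
def look(pos,q,name):
    q=np.asarray(q); best=None
    from bench import kinematics
    for s in (q,(R.from_quat(q)*R.from_euler('z',np.pi)).as_quat()):
        j=kinematics.ik(pos,s)
        if j is not None:
            c=np.abs(np.array(j)-monitor.sense()["joints"]).max()
            if best is None or c<best[0]: best=(c,s)
    env.reach(pos,best[1].tolist()); f=eyes.grab_frame("wrist"); pickle.dump(f,open(name+".pkl","wb"))
    cv2.imwrite(f"pics/{name}.png",f["frame"][:,:,::-1]); return f
E
python3 - <<'E'
from look import *
f=look([0.52,-0.215,0.25],down(np.deg2rad(106.1)),"w_rack"); V=f["view"]
print(-V[:3,:3].T@V[:3,3],V[:3,:3]); print(proj(f,[0.555,-0.209,0.02]))
f=look([0.551,0.294,0.25],down(np.deg2rad(5.5)),"w_mod"); s=monitor.sense(); print(s["clock"],s["joints"],proj(f,[0.551,0.294,0.052]))
cv2.imwrite("pics/w2.png",np.hstack([cv2.resize(cv2.imread(f"pics/{n}.png"),(400,300)) for n in("w_rack","w_mod")]))
E
```

```text
[ 0.59728131 -0.1931633   0.39264295] [[ 2.77106203e-01 -9.60839271e-01  2.19028624e-04]
 [-9.12669785e-01 -2.63142831e-01  3.12713468e-01]
 [-3.00409745e-01 -8.68547426e-02 -9.49847482e-01]]
[[281.88760296 131.71895766]]
3.5917 [ 3.01150043e-01  5.28384662e-01  1.13360193e+00 -1.65027235e-04
  1.47960908e+00  2.06933502e-01] [[277.2700442  173.76773209]]
```

View pics/w2.png

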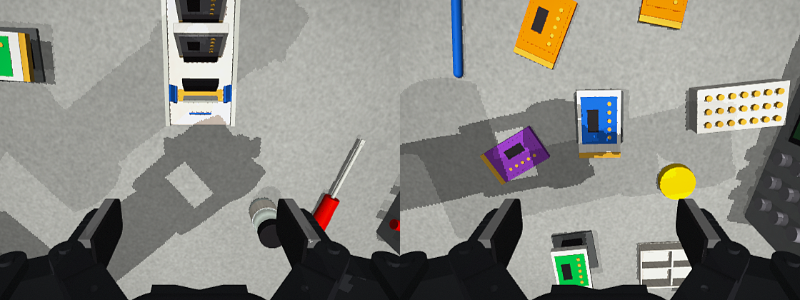

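Left half (rack): the free bay's strip and cheeks are at about (200,93), with the blue front mark at (200,113). Right half: the blue module is at about (200,122), gold end at the bottom, partly in the gripper's shadow. I'll enlarge both crops.

Run:
```python
import cv2,numpy as np
a=cv2.imread("pics/w_rack.png")[90:190,220:340];b=cv2.imread("pics/w_mod.png")[115:235,230:330]
a=cv2.resize(a,None,fx=4,fy=4,interpolation=cv2.INTER_NEAREST)
b=cv2.resize(b,None,fx=3,fy=3,interpolation=cv2.INTER_NEAREST)
o=np.zeros((400,800,3),np.uint8);o[:400,:480]=a;o[:360,490:790]=b;cv2.imwrite("pics/w2c.png",o)
```

```text
(no output)
```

View pics/w2c.png

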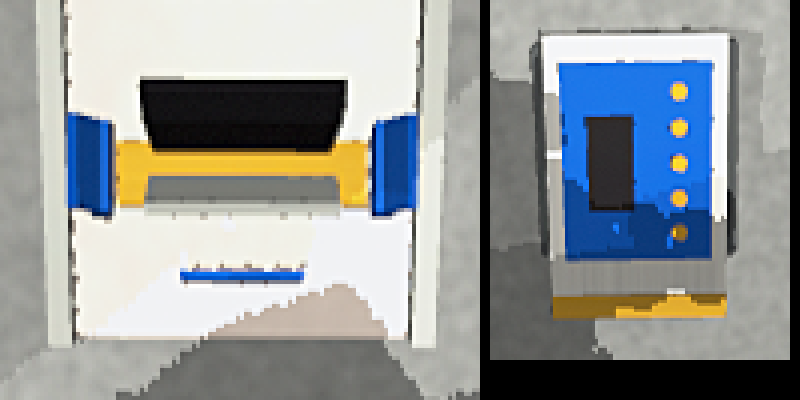

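Run:
```python
from h import *
np.set_printoptions(precision=4,suppress=True)
f=pickle.load(open("w_rack.pkl","rb"))
for k in("blue","gold"):
    m=mask(f,k);m[:90]=0;m[190:]=0;m[:,:220]=0;m[:,340:]=0
    for s,c,l in blobs(m,8): print("rack",k,s,c,cast(f,c,0.0145)[0])
f=pickle.load(open("w_mod.pkl","rb"))
for k in("blue","gold"):
    m=mask(f,k);m[:110]=0;m[240:]=0;m[:,:230]=0;m[:,330:]=0
    for s,c,l in blobs(m,30):
        w=cast(f,np.argwhere(l)[:,::-1],0.052)[:,:2]*1000; r=cv2.minAreaRect(w.astype(np.float32)); print("mod",k,s,c,r,cv2.boxPoints(r).tolist())
```

```text
rack blue [237 118  11  26 257] [242.    130.642] [ 0.5444 -0.1709  0.0145]
rack blue [313 119  12  25 266] [318.3083 130.6353] [ 0.5654 -0.2436  0.0145]
rack blue [265 158  31   2  62] [280.  158.5] [ 0.5281 -0.2149  0.0145]
rack gold [249 125  63  17 550] [279.8255 131.5273] [ 0.554  -0.2072  0.0145]
mod blue [ 253  135   51   67 2644] [279.2806 167.3964] ((551.5582275390625, 298.69256591796875), (45.47908401489258, 61.318355560302734), 6.617412567138672) [[525.43701171875, 326.5270080566406], [532.5032958984375, 265.6171569824219], [577.679443359375, 270.8581237792969], [570.6131591796875, 331.7679748535156]]
mod gold [251 213  58   9 452] [279.7655 216.823 ] ((557.0142211914062, 252.0536651611328), (55.00639343261719, 7.872623443603516), 6.802217483520508) [[529.2384033203125, 252.70472717285156], [530.1708984375, 244.8875274658203], [584.7900390625, 251.40260314941406], [583.8575439453125, 259.21978759765625]]
```

```bash
cat > plan.py <<'E'
from h import *
def Rm(x,y): return np.c_[x,y,np.cross(x,y)]
az=np.deg2rad(-83.3); MX=np.array([np.cos(az),np.sin(az),0]); MR=Rm(MX,np.cross([0,0,1],MX)); MP=np.array([0.552,0.2925,0.042])
BAY_AZ=np.deg2rad(16.1); BP=np.array([0.5525,-0.2085,0.0145]); L=np.deg2rad(15)
fx=np.array([np.cos(BAY_AZ),np.sin(BAY_AZ),0]);ez=np.array([0,0,1.])
BX=np.cos(L)*fx-np.sin(L)*ez; BZ=np.sin(L)*fx+np.cos(L)*ez; BY=np.cross(BZ,BX)
FR=np.c_[-BZ,-BY,-BX]   # module axes x,y,z when seated
GX=-0.014; HP=0.0187
def tool(MRot,tau,s):
    a=np.array([np.sin(tau),0,-np.cos(tau)]);y=np.array([0,s,0.]);return MRot@np.c_[np.cross(y,a),y,a]
def tcp(MRot,mpos,tau,s,gx=GX):  # TCP pose when grasp point at module (gx,0,5)
    T=tool(MRot,tau,s); return mpos+MRot@np.array([gx,0,.005])+T[:,2]*HP, R.from_matrix(T).as_quat()
def seated(dz,dx=0,dy=0): # module origin when gold end is at bay (dx,dy,dz)
    return BP+BX*dx+BY*dy+BZ*dz-FR@np.array([.045,0,.005])
E
python3 - <<'E'
from plan import *
from bench import kinematics
np.set_printoptions(precision=4,suppress=True)
f=pickle.load(open("w_mod.pkl","rb"));print("plain end",cast(f,[278.8,126.3],.052))
w=pickle.load(open("w_rack.pkl","rb"));print("strip",cast(w,[280.9,133.6],.0145),"back edge z?",cast(w,[[249.2,125.5],[249.2,141.8],[312.5,125],[312.5,141.5]],.0145))
d=pickle.load(open("f0.pkl","rb"))
for p in([318.3,130.6],[355.86,205.64],[192.9,185.5]),([242,130.6],[332.6,211.9],[218.1,189.5]): print("cheek",tri([w,d["top"],d["scene"]],p))
for t in(0,20,30,40,50):
  for s in(1,-1):
    r=[]
    for mr,mp in((MR,MP),(MR,MP+[0,0,.08]),(FR,seated(.08)),(FR,seated(0))):
        p,q=tcp(mr,mp,np.deg2rad(t),s);j=kinematics.ik(p.tolist(),q.tolist());r.append(None if j is None else np.round(j,2).tolist())
    print(t,s,r)
E
```

```text
plain end [[0.5483 0.3372 0.052 ]]
strip [[ 0.5523 -0.2088  0.0145]] back edge z? [[ 0.5513 -0.1765  0.0145]
 [ 0.5357 -0.1806  0.0145]
 [ 0.569  -0.2364  0.0145]
 [ 0.5536 -0.2414  0.0145]]
cheek [ 0.5649 -0.2421  0.0284]
cheek [ 0.5446 -0.1719  0.0281]
0 1 [[0.32, 0.75, 1.36, -0.0, 1.03, 0.21], [0.32, 0.65, 1.31, -0.0, 1.18, 0.21], [-0.88, 0.6, 1.95, 1.77, 1.13, -0.98], [-0.92, 0.77, 1.97, 1.81, 1.19, -1.18]]
0 -1 [None, None, [-0.88, 0.6, 1.95, 1.77, 1.13, 2.17], [-0.92, 0.77, 1.97, 1.81, 1.19, 1.97]]
20 1 [[0.44, 0.84, 1.24, -0.35, 1.2, 0.48], [0.44, 0.74, 1.19, -0.34, 1.34, 0.43], [-0.81, 0.48, 1.87, 1.37, 0.83, -0.55], [-0.85, 0.62, 1.93, 1.53, 0.84, -0.82]]
20 -1 [[0.44, 0.84, 1.24, -0.35, 1.2, -2.66], [0.44, 0.74, 1.19, -0.34, 1.34, -2.71], [-0.81, 0.48, 1.87, 1.37, 0.83, 2.6], [-0.85, 0.62, 1.93, 1.53, 0.84, 2.32]]
30 1 [[0.5, 0.9, 1.17, -0.5, 1.32, 0.57], [0.5, 0.8, 1.13, -0.49, 1.44, 0.5], [-0.76, 0.45, 1.79, 1.08, 0.76, -0.24], [-0.8, 0.58, 1.87, 1.27, 0.71, -0.53]]
30 -1 [[0.5, 0.9, 1.17, -0.5, 1.32, -2.57], [0.5, 0.8, 1.13, -0.49, 1.44, -2.64], None, [-0.8, 0.58, 1.87, 1.27, 0.71, 2.61]]
40 1 [[0.54, 0.97, 1.1, -0.63, 1.44, 0.63], [0.54, 0.87, 1.07, -0.63, 1.55, 0.55], [-0.71, 0.45, 1.71, 0.76, 0.77, 0.08], [-0.74, 0.56, 1.8, 0.93, 0.66, -0.17]]
40 -1 [[0.54, 0.97, 1.1, -0.63, 1.44, -2.51], [0.54, 0.87, 1.07, -0.63, 1.55, -2.59], None, None]
50 1 [[0.58, 1.04, 1.03, -0.75, 1.56, 0.67], [0.58, 0.94, 1.01, -0.76, 1.65, 0.58], [-0.65, 0.47, 1.61, 0.47, 0.84, 0.36], [-0.68, 0.56, 1.71, 0.57, 0.69, 0.19]]
50 -1 [[0.58, 1.04, 1.03, -0.75, 1.56, -2.47], [0.58, 0.94, 1.01, -0.76, 1.65, -2.56], [-0.65, 0.47, 1.61, 0.47, 0.84, -2.78], None]
```

```bash
sed -i 's/MP=np.array(.*/MP=np.array([0.5528,0.2925,0.042])/; s/BP=np.array([^;]*;/BP=np.array([0.552,-0.2083,0.0145]);/' plan.py
python3 - <<'E'
from plan import *
from bench import env,monitor,eyes
t=np.deg2rad(40)
p,q=tcp(MR,MP,t,1); a=R.from_quat(q).as_matrix()[:,2]
env.reach((p-a*.09).tolist(),q.tolist())
print("g",env.movel(p.tolist(),velocity=.12,guard=8))
env.close_gripper(60); s=monitor.sense(); print(s["finger_gap"],s["gripper_force"],s["contact_force"])
env.movel((p+[0,0,.10]).tolist(),velocity=.12)
s=monitor.sense();print(s["clock"],s["finger_gap"],s["contact_force"],s["joints"])
for n in("scene","wrist"):
    f=eyes.grab_frame(n);pickle.dump(f,open(f"lift_{n}.pkl","wb"));cv2.imwrite(f"pics/l_{n}.png",f["frame"][:,:,::-1])
a=cv2.imread("pics/l_scene.png")[130:340,220:500];b=cv2.imread("pics/l_wrist.png")
cv2.imwrite("pics/lift.png",np.hstack([cv2.resize(a,(400,300)),cv2.resize(b,(400,300))]))
E
```

```text
g False
0.6430404840273783 64.01241302490234 [-1.6012487   2.54600393  4.46453321]
6.575 0.6399668032495539 [-0.97100645 -0.42954781 -1.30009745] [ 0.54259948  0.84770116  1.05004143 -0.62521365  1.57756851  0.5294622 ]
```

View pics/lift.png

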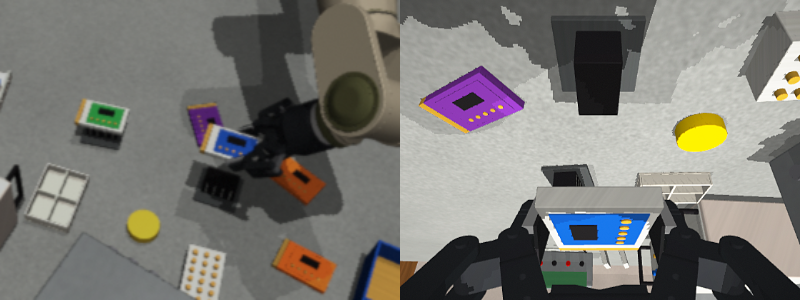

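The module is held, blue face at wrist (600,230) and plain end at the top edge (600,198). I'll check for in-grip rotation by projecting the nominal pose.

Run:
```python
from plan import *
np.set_printoptions(precision=1,suppress=True)
P=np.array([[-45,-28,10],[-45,28,10],[-45,28,0],[-45,-28,0],[45,-28,10],[45,28,10]])/1e3
for n in("wrist","scene"):
    f=pickle.load(open(f"lift_{n}.pkl","rb"));print(n,proj(f,MP+[0,0,.1]+P@MR.T).tolist())
    m=mask(f,"blue");s=max(blobs(m[:, :470] if n=="scene" else m,100),key=lambda b:b[0][4]);print(s[0],s[1])
f=pickle.load(open("lift_wrist.pkl","rb"))
im=cv2.resize(f["frame"][250:380,180:380,::-1],None,fx=4,fy=4,interpolation=cv2.INTER_CUBIC)
q=(proj(f,MP+[0,0,.1]+P@MR.T)-[180,250])*4
for a in q: cv2.circle(im,tuple(int(v) for v in a),5,(0,0,255),2)
cv2.imwrite("pics/lw.png",im)
```

```text
wrist [[184.29966081892502, 294.2812456106806], [369.90921026293483, 294.67832380121496], [365.9154866324409, 263.8606389991362], [188.52922662709105, 263.486070947098], [222.0501584651966, 352.9284816044694], [332.9092491549343, 353.17148792762487]]
[ 208  299  142   44 4218] [279.6 318. ]
scene [[403.76499870661866, 227.52588838225634], [398.4848972291095, 246.98517109744932], [397.61456892476957, 249.32174267493497], [402.88063557490364, 229.9391582048514], [365.6973454732892, 216.26251072969805], [359.4019912810782, 235.03725645567692]]
[370 221  30  19 319] [383.6 230.5]
```

View pics/lw.png

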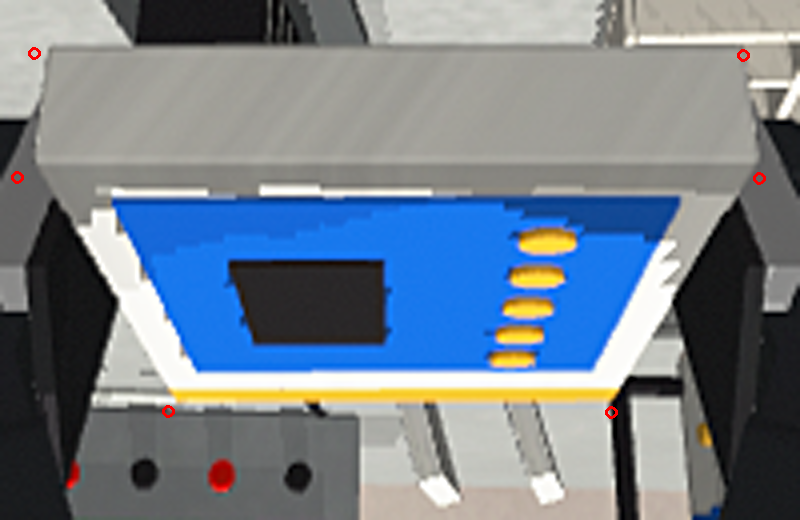

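Run:
```python
from plan import *
np.set_printoptions(precision=4,suppress=True)
P=np.array([[-45,-28,10],[-45,28,10],[-45,28,0],[-45,-28,0],[45,-28,10],[45,28,10]])/1e3
f=pickle.load(open("lift_wrist.pkl","rb"))
px=np.array([[37,162],[757,165],[742,44],[48,46],[173,402],[617,402]])/4+[180,250]
ok,r,t=cv2.solvePnP(P,px,f["mtx"],None)
V=f["view"]; Rc=V[:3,:3].T@cv2.Rodrigues(r)[0]; tc=V[:3,:3].T@(t[:,0]-V[:3,3])
D=MR.T@Rc; print("rot in module frame deg",np.rad2deg(R.from_matrix(D).as_rotvec()),"shift mm",1e3*MR.T@(tc-MP-[0,0,.1]))
print(cv2.projectPoints(P,r,t,f["mtx"],None)[0][:,0]-px)
```

```text
rot in module frame deg [-0.0958 -0.1639  0.0383] shift mm [ 2.3274  0.5955 -1.7651]
[[-0.6871  0.4486]
 [ 0.2191 -0.2483]
 [ 0.0224  0.1282]
 [ 0.4714 -0.4222]
 [ 0.8758  0.0508]
 [-0.8832  0.0832]]
```

No rotation in the grip, so I'll transfer to above the bay.

Run:
```python
from plan import *
from bench import env,monitor,eyes
t=np.deg2rad(40)
p,q=tcp(MR,MP+[0,0,.18],t,1); env.movel(p.tolist(),velocity=.15)
p,q=tcp(FR,seated(.08)+[0,0,.06],t,1); env.reach(p.tolist(),q.tolist())
p,q=tcp(FR,seated(.06),t,1); print(env.movel(p.tolist(),velocity=.1,guard=8))
env.hold(.2); s=monitor.sense();print(s["clock"],s["contact_force"],s["finger_gap"])
for n in("scene","wrist","top"):
    f=eyes.grab_frame(n);pickle.dump(f,open(f"pre_{n}.pkl","wb"));cv2.imwrite(f"pics/p_{n}.png",f["frame"][:,:,::-1])
a=cv2.imread("pics/p_scene.png")[140:245,140:280];b=cv2.imread("pics/p_wrist.png")
cv2.imwrite("pics/pre.png",np.hstack([cv2.resize(a,(400,300),interpolation=cv2.INTER_CUBIC),cv2.resize(b,(400,300))]))
```

```text
False
10.3417 [-0.07120421 -0.61757411 -1.99969503] 0.6446426763352933
```

View pics/pre.png

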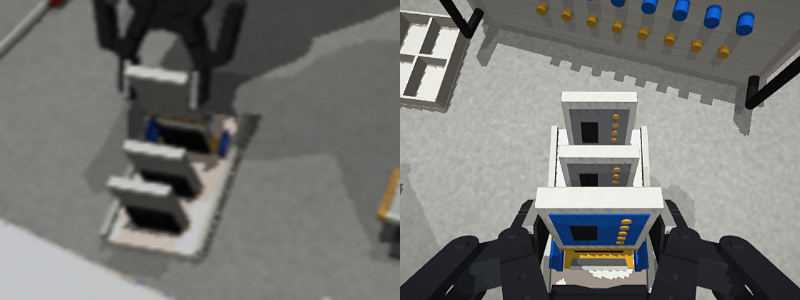

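The module (wrist (598,225)) stands square over the free bay, with the cheeks symmetric on either side. Inserting stepwise now with guards.

Run:
```python
from plan import *
from bench import env,monitor
np.set_printoptions(precision=2,suppress=True)
t=np.deg2rad(40); B=np.c_[BX,BY,BZ]; s=monitor.sense(); f0=np.array(s["contact_force"])
for dz in(.045,.035,.025,.015,.008):
    p,q=tcp(FR,seated(dz),t,1); g=env.movel(p.tolist(),velocity=.03,guard=8)
    s=monitor.sense(); print(dz,g,B.T@(np.array(s["contact_force"])-f0),s["ft_torque"],s["clock"],s["finger_gap"])
    if g: break
```

```text
0.045 False [-0.93  0.08 -0.72] [-0.16  0.8  -0.04] 11.1417 0.6447686873640555
0.035 False [-1.89  0.36 -0.1 ] [-0.23  0.96  0.02] 11.625 0.6388362231401391
0.025 False [-3.17 -0.87 -0.71] [-0.47  0.96 -0.16] 12.1083 0.6414053701725367
0.015 True [-3.03 -0.45  3.28] [-0.3   0.52 -0.06] 12.3167 0.6425360132361979
```

Run:
```python
from plan import *
from bench import env,monitor
np.set_printoptions(precision=2,suppress=True)
t=np.deg2rad(40); B=np.c_[BX,BY,BZ]; f0=np.array([-.07,-.62,-2.0])
def st(l):
    s=monitor.sense(); p0,_=tcp(FR,seated(0),t,1); print(l,"pos mm",1e3*B.T@(np.array(s["position"])-p0),"F",B.T@(np.array(s["contact_force"])-f0),s["clock"],s["finger_gap"]); return 1e3*B.T@(np.array(s["position"])-p0)
h=st("now")[2]/1e3; dx=0
for k in range(8):
    dx=-.001; h=h-.003; p,q=tcp(FR,seated(h,dx),t,1); g=env.movel(p.tolist(),velocity=.02,guard=9); env.hold(.1); h=st(g)[2]/1e3
    s=monitor.sense()
    if B[:,2]@(np.array(s["contact_force"])-f0)>7: break
```

```text
now pos mm [-0.16 -0.21 23.1 ] F [-3.27 -0.2   2.96] 12.3167 0.6425360132361979
False pos mm [-0.92  0.29 19.81] F [ 1.47  0.24 -1.16] 12.7 0.6435053721345118
False pos mm [-1.02  0.12 16.63] F [ 1.08  1.43 -1.71] 13.1167 0.6436912597757528
False pos mm [-1.04  0.01 13.51] F [ 2.    0.71 -0.12] 13.525 0.6402248562766482
False pos mm [-1.04  0.06 10.36] F [ 1.93  0.55 -1.31] 13.9333 0.6421910024980776
False pos mm [-1.02  0.02  7.24] F [ 1.43  0.35 -0.66] 14.3417 0.64238149136216
False pos mm [-1.05  0.07  4.1 ] F [ 2.43  0.67 -0.41] 14.75 0.6459295095114589
False pos mm [-0.95 -0.13  1.26] F [2.62 0.32 2.32] 15.1583 0.6420464440927572
True pos mm [-0.25 -0.16  1.23] F [-3.57  2.66  7.03] 15.4667 0.6428460627482088
```

Run:
```python
from plan import *
from bench import env,monitor
np.set_printoptions(precision=2,suppress=True)
t=np.deg2rad(40); B=np.c_[BX,BY,BZ]; f0=np.array([-.07,-.62,-2.0]); p0,_=tcp(FR,seated(0),t,1)
def st(l):
    F=[];
    for _ in range(4): env.hold(.03); F.append(B.T@(np.array(monitor.sense()["contact_force"])-f0))
    s=monitor.sense(); F=np.mean(F,0); print(l,1e3*B.T@(np.array(s["position"])-p0),"F",F,s["clock"],s["finger_gap"]); return F[2]
F=st("now"); h=.0012
for k in range(14):
    if F>11: break
    h-=.0003 if F<8 else .00015; p,_=tcp(FR,seated(h,-.0007),t,1); env.movel(p.tolist(),velocity=.01); F=st(round(h*1e3,2))
if F<16: env.hold(.8); st("held")
```

```text
now [-0.25 -0.18  1.25] F [-3.92  1.91  6.56] 15.6 0.642824218484666
0.9 [-0.6  -0.17  1.26] F [0.96 0.91 5.55] 15.9833 0.641792313204006
0.6 [-0.53 -0.18  1.25] F [-0.26  1.67  8.27] 16.3667 0.6442019721780161
0.45 [-0.51 -0.18  1.23] F [0.13 2.51 9.27] 16.75 0.6444885047973592
0.3 [-0.47 -0.17  1.23] F [-0.78  2.12 10.49] 17.1333 0.6401464785285165
0.15 [-0.45 -0.19  1.25] F [-0.67  2.75 11.48] 17.5167 0.6443090516392923
held [-0.45 -0.18  1.23] F [-1.09  2.26 11.05] 18.45 0.6396188839068676
```

It met a hard stop, with 11 N held for over 0.8 s and no further travel. I'll ease the preload, let go, back off and check.

Run:
```python
from plan import *
from bench import env,monitor,eyes
np.set_printoptions(precision=2,suppress=True)
t=np.deg2rad(40); p,q=tcp(FR,seated(.0009,-.0006),t,1); env.movel(p.tolist(),velocity=.01)
env.release(); a=R.from_quat(q).as_matrix()[:,2]
env.movel((p-a*.12).tolist(),velocity=.1); env.hold(.3); s=monitor.sense(); print(s["clock"],s["contact_force"])
o=[]
for n,c in(("wrist",None),("scene",(slice(140,245),slice(140,280)))):
    f=eyes.grab_frame(n);pickle.dump(f,open(f"end_{n}.pkl","wb"));i=f["frame"][:,:,::-1]; i=i[c] if c else i
    o.append(cv2.resize(np.ascontiguousarray(i),(400,300),interpolation=cv2.INTER_CUBIC))
    P=np.array([[-45,-28,10],[-45,28,10],[-45,28,0],[-45,-28,0]])/1e3; print(n,proj(f,seated(0)+P@FR.T))
cv2.imwrite("pics/end.png",np.hstack(o))
f=pickle.load(open("end_wrist.pkl","rb"));cv2.imwrite("pics/endw.png",f["frame"][:,:,::-1])
```

```text
20.7667 [-0.95 -0.39 -0.11]
wrist [[233.22 188.6 ]
 [325.33 188.68]
 [324.29 175.46]
 [234.26 175.38]]
scene [[209.51 176.03]
 [189.25 172.89]
 [188.27 176.25]
 [208.57 179.41]]
```

View pics/end.png

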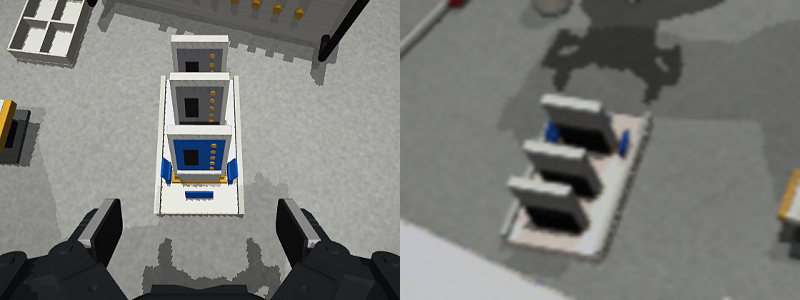

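The blue module stands square in the front bay, its top front edge at row 135, where the fully seated pose predicts it. It matches the two modules behind it, and the gripper is clear. Handing in.

```bash
python3 -c "
from bench import job; print(job.hand_in())"
```

```text
the job is handed in; nothing more can be done
None
```

The blue module is home in the free front bay, pressed at about 11 N for over 0.8 s and let go with the gripper clear. I handed the job in at about 21 s on the robot's clock; no verdict was returned.

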